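# Clamp a machined housing in its jig with a blunt-start thread knob

## Task

Clamp the aluminium housing in its jig: first push the clamp strap by its upright tab over the edge of the housing until it stops. Then, without lifting the knob off its stud, turn it gently backwards (counter-clockwise from above) until it clicks down into the start of its thread, and turn it forwards (clockwise) until it has pressed the sprung pad beneath it firmly down, without forcing it at any time. Let go and leave the housing and all the other things on the bench where they are.

Things in the scene. Friction and masses are not known exactly. Their poses are not given: they have to be found in the camera images.
- jig: Fixed clamping jig, a dark steel plate 290 x 190 x 15 mm on the bench. Origin on the bench right under the stud's axis; z up; x points from the stud to the housing, y across. The plate reaches from x = -100 to +190 mm and y = -95 to +95 mm.
- strap (a joint): Steel clamp strap that slides along the jig's +x, astride the stud: 0 = drawn back, 0.038 m = at its stop, with its nose 27 mm over the housing's edge. It stays where it is left; pushing takes about 7 N.
- tab (a point): Middle of the upright tab at the strap's rear end, on its rear face, the one to push on (pushed towards the jig's +x). The tab is 44 mm wide (along the jig's y), 12 mm thick and stands from 36 to 70 mm above the bench; this point is 57 mm above the bench, and there is free space behind it, down to the jig plate (15 mm above the bench).
- pad (a joint): Sprung pad: two bright aluminium rails along the strap's top, left and right of the stud, which the knob's flange presses down. 0 = up, 0.002 m = bottomed; spring 2500 N/m (5 N when bottomed); from there on the resistance rises steeply.
- stud: Fixed threaded steel stud on the jig's origin; its own origin at its foot, 13.9 to 16.1 mm above the bench (it differs each time); z up. Its head (41 mm across) is hidden in the knob: three-start right-hand thread, lead 30 mm. Blunt teeth block a knob that sits on top of the thread from being run in forwards. The heading of this frame does not tell where the thread starts are.
- knob: Loose black plastic knob, 140 g, sitting on top of the stud's thread. Origin: centre of its underside, 41 mm above the stud's origin at the start; z up, x along its bar grip. Skirt 53 mm across, 36 mm high, flange 60 mm across at its foot; on top a bar to grip, 56 long (x), 14 thick (y), 28 mm high. It stays put when let go; lifting it more than 5 mm off the thread is not allowed.
- knob_grip (a point): Centre of the knob's bar grip, on its axis, 50 mm above its underside; axes as the knob's. Backed by 0.2 to 1.3 rad the knob drops 8 mm into a thread start; about 0.3 rad further a tooth blocks it. Turned forwards it winds down, meets the pad 0.5 to 2.7 mm lower and bottoms it 2.5 to 4.7 mm lower, after 0.9 to 1.7 rad; that takes 0.1 to 0.2 Nm. Over 20 N on the thread is forcing it.
- housing: Loose machined aluminium housing with a circuit board inside, 120 x 150 x 20 mm, 0.7 kg, lying in the jig between locating blocks. Origin at the centre of its underside. Leave in place.
- standoff: Bystander: brass standoff, 14 mm across, 24 mm high, standing on the jig plate. Origin at its foot.
- shield: Bystander: small aluminium shield block, 26 x 20 x 10 mm, on the jig plate. Origin at its underside.
- screw_bin: Bystander: blue open bin of screws, 110 x 150 x 55 mm. Origin at its underside.
- driver: Bystander: black powered screwdriver lying on a rest, 220 mm long, 42 mm high. Origin at its underside.
- cover: Bystander: flat aluminium cover, 118 x 148 x 5 mm. Origin at its underside.
- brush: Bystander: small brush lying on the bench.
- flux: Bystander: small white bottle, 40 mm across, 90 mm high. Origin at its foot.
- tweezers: Bystander: steel tweezers, 130 mm long, lying on the bench.

How it is judged:
By the outcome, as a careful person would: the job done as asked, in the order asked, and still so for the second after the job is handed in, with the robot touching nothing.
It also fails if it takes over 69 s, if anything falls off the work surface, if the arm or the gripper's body presses on something with over 40 N, if the wrist force passes 120 N, or if a joint passes its speed limit or range.

## Robot

A 6-joint arm with a two-finger parallel gripper is mounted at the origin on the work surface. World frame = base frame: x ahead of the robot, y to its left, z up, the work surface at z = 0. Lengths are in mm, angles in rad, forces in N, time in s.
With the tool pointing down it reaches from about 400 to 925 mm from the base axis. Payload 12.5 kg.
Tool frame: the origin (TCP) lies where the fingers leave the gripper's body, on its centre line; the fingertips stand 78 mm ahead of it and the grasp point (between the pads) lies 59 mm ahead of it (env.tip_extent is the distance from the TCP to the fingertips, in mm); z points along the fingers, y is the direction in which the jaws open and shut (so a half turn about z gives the same grasp; the last joint's range is limited). The gripper opens to 95 mm and grips with 3 to 60 N. Pads are 20 mm wide; open, the fingers measure 119 mm over their backs; the gripper's body (75 mm by 180 mm) begins 59 mm behind the grasp point.
Start: joints at [1.02, 0.491, 1.559, -0, 1.092, -0.106], TCP at [268.906, 564.205, 292.261] pointing down, gripper open.
Joint ranges: [-3.1, 3.1], [-0.84, 2.19], [0.05, 2.79], [-1.13, 4.28], [0.06, 2.93], [-2.69, 2.69]. Speed limits (rad/s): [2.22, 2.22, 2.79, 3.14, 3.14, 3.14].

## Interface

Orientations are given as [roll, pitch, yaw] about the fixed x, y, z axes, in that order (R = Rz(yaw) Ry(pitch) Rx(roll)).
In Python, from cell import env gives the robot as it stands. The module is installed in compiled form; this text tells all that it offers.
- The arm moves only by the tool play_rows, never from a script. Its argument "targets" is a list of rows, each an object with "linear": the shift along the tool's x, y, z in mm, a list of three; "turn": the turn about the tool's z in rad. A call has 1 to 20 rows; each row is the pose to reach, as a shift and turn from the pose commanded when the call began, along the tool's axes at that moment; what a row does not reach only later rows make up. A row lasts 1/8 s, in which the tool goes at most 62.5 mm and 10.7 degrees, less where a joint would pass 70% of its speed; a pose out of reach is approached as far as the arm can. A call with a gripper value outside its range is refused whole. "hand" is the finger opening in mm, from 0 to 95.1, set as the call begins (left out, the last holds). The fingers move at their own pace and stop on an object; the grip force is fixed at half the most. Time passes only in rows, so rows that repeat a pose let the fingers close. It gives the time, the measured TCP pose, the force and the opening at its end, in the units of the state.
- env.state(): the state, without advancing time (a new reading comes with each control period).
- env.read_camera(name): name is "side" or "top" or "wrist"; returns (picture, depth): 400x640x3 uint8, red, green, blue; 400x640 float32, mm along the optical axis (not along the pixel's ray), 0 where there is no reading.
- env.camera_params(name): a dict with "fx", "fy", "cx", "cy" (pixels), "R" (3x3) and "t" (3): a world point X has camera coordinates R X + t. Camera axes: x right, y down, z forward; pixel columns grow to the right and rows downward; lengths in mm; the calibration is good to about 2 mm. A picture is of the moment at which its call begins: read the wrist's pose just before it. camera_params takes no time and is no camera call; for the wrist camera it gives the pose at the moment of the call.
- env.job_done(): hands the job in, once; it reports no verdict.
The state is a dict: "t": time; "joints": joint angles; "qvel": joint speeds; "tau": joint torques, N m; "eef_pos": TCP position; "tcp_rot": TCP orientation; "ft_force": force on the tool from outside, world axes, zero at the start; "moment": the same for the moment, N m; "opening": opening from 0.0 (shut) to 1.0 (fully open).
Only numpy, scipy, OpenCV 4.12 (cv2) and the standard library are available. Lean on these libraries where they do the work, as an engineer would, in place of code of your own. Each camera call takes 0.05 s, during which the arm holds its last target.

## Working session

There is one attempt and no reset: what is moved stays moved. The work goes in short steps, Python scripts to look and compute and a tool call to move; the robot and the scene stay as the last step left them, time stands still between calls to the robot, and variables do not carry over. Pictures are saved under pics/ and viewed, and the job is handed in when it is done.

Besides the shell and the picture viewer there is one more tool, called after "Emit:" as name(argument=value, ...) on one line, values as JSON. play_rows: Moves the arm, as the interface text tells. Its arguments: {"type":"object","properties":{"targets":{"type":"array","items":{"type":"object","properties":{"linear":{"type":"array","items":{"type":"number"}},"turn":{"type":"number"}}}},"hand":{"type":"number"}},"required":["targets"]}

```bash
mkdir -p pics
cat > h.py <<'E'
from cell import env
import numpy as np, cv2
def snap(n,f):
    p=env.camera_params(n); im,d=env.read_camera(n)
    cv2.imwrite('pics/'+f+'.png',im[:,:,::-1]); np.savez('pics/'+f+'.npz',im=im,d=d,**{k:np.array(v) for k,v in p.items()})
    return p,im,d
def load(f): return np.load('pics/'+f+'.npz')
def ray(p,u,v,z):
    R=np.array(p['R']);t=np.array(p['t']);c=-R.T@t
    r=R.T@np.array([(u-p['cx'])/p['fx'],(v-p['cy'])/p['fy'],1]); return c+r*(z-c[2])/r[2]
def pts(p,d):
    v,u=np.mgrid[:400,:640]; X=np.stack([(u-p['cx'])/p['fx']*d,(v-p['cy'])/p['fy']*d,d],-1)
    return (X-np.array(p['t']))@np.array(p['R'])
def proj(p,X):
    c=np.array(p['R'])@np.array(X)+np.array(p['t']); return c[0]/c[2]*p['fx']+p['cx'],c[1]/c[2]*p['fy']+p['cy']
E
python3 - <<'E'
from h import *
print(env.state())
for n in ('top','side','wrist'):
    p,_,_=snap(n,n+'0'); print(n,p)
E
```

```text
{'t': 0.0, 'joints': array([ 1.02042809e+00,  4.91557942e-01,  1.55945592e+00, -5.94622915e-07,
        1.09169506e+00, -1.05622480e-01]), 'qvel': array([ 0.00214741,  0.00083604, -0.00165619,  0.00120203, -0.00039945,
        0.00044121]), 'tau': array([-1.09348235e-03, -6.12649941e+01, -2.58178103e+01,  6.92166318e-02,
        4.83726931e-02, -1.63864297e-04]), 'eef_pos': array([268.80094829, 564.06674803, 291.66047844]), 'tcp_rot': array([-3.14048255e+00, -1.17159538e-04,  2.69684710e+00]), 'ft_force': array([-0.12670443, -0.75394919, -0.94836556]), 'moment': array([-0.04026413,  0.0270454 ,  0.00366142]), 'opening': 0.9990183784074809}
top {'fx': 492.3125735543637, 'fy': 492.3125735543637, 'cx': 317.60340021019465, 'cy': 199.4807031458399, 'R': array([[-1.31656593e-02, -9.99913299e-01,  2.45301807e-04],
       [-9.87445309e-01,  1.29628749e-02, -1.57428480e-01],
       [ 1.57411651e-01, -2.31487185e-03, -9.87530361e-01]]), 't': array([ -15.1989863 ,  503.08791533, 1240.95180087])}
side {'fx': 426.58039192350674, 'fy': 426.58039192350674, 'cx': 323.80281812968207, 'cy': 197.86416040923385, 'R': array([[ 0.79274298, -0.60952545, -0.00610777],
       [-0.4441462 , -0.57073161, -0.69065156],
       [ 0.4174838 ,  0.55022192, -0.72316189]]), 't': array([-401.68125985,  281.36840141, 1264.27003011])}
wrist {'fx': 351.6186375505957, 'fy': 351.6186375505957, 'cx': 321.31096632219743, 'cy': 204.88310274774614, 'R': array([[ 4.30061885e-01,  9.02799353e-01, -3.21635253e-04],
       [ 8.64397351e-01, -4.11665667e-01,  2.88701573e-01],
       [ 2.60507187e-01, -1.24437563e-01, -9.57419082e-01]]), 't': array([-624.68445641,  -31.01773098,  392.40082988])}
```

View pics/top0.png

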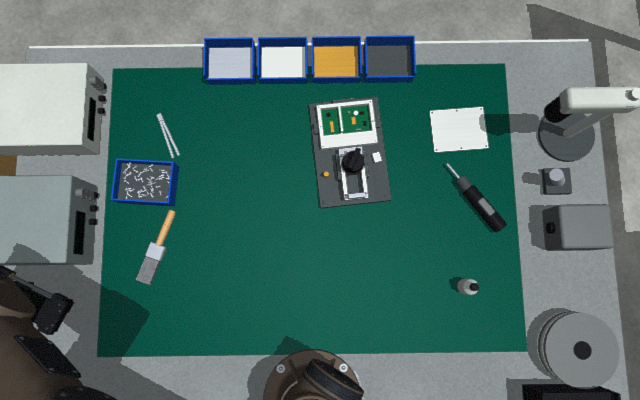

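View pics/side0.png

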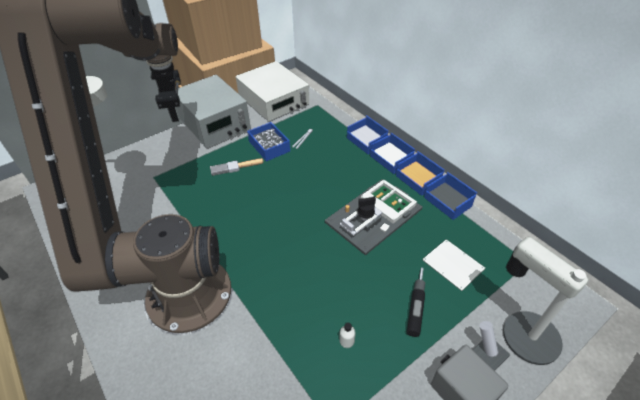

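View pics/wrist0.png

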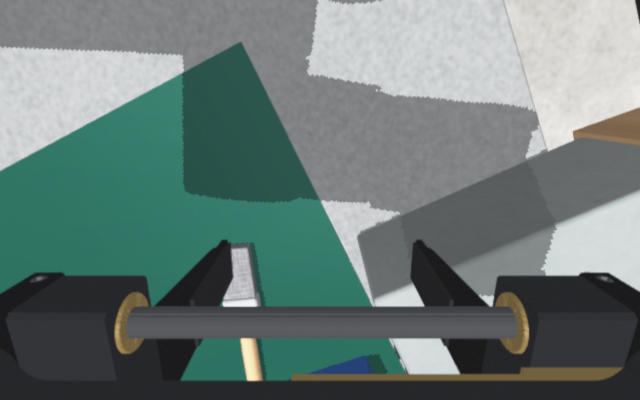

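The top view shows the jig at about (350,152): knob near (351,160), strap tab near (353,195), standoff (326,174), shield (377,157). Next I zoom in and measure these.

Run:
```python
from h import *
D=load('top0'); im=D['im']
cv2.imwrite('pics/topz.png',cv2.resize(im[85:220,290:410],None,fx=4.4,fy=4.4,interpolation=cv2.INTER_CUBIC)[:,:,::-1])
P=pts(D,D['d'])
# plate: grey dark pixels at height ~15
z=P[:,:,2]; s=im.astype(int); sat=s.max(-1)-s.min(-1)
m=np.zeros((400,640),bool); m[85:220,300:400]=True
m&=(sat<25)|(abs(z-25)<12)&(z>11)&(sat<25)
m=m.astype(np.uint8)
c=max(cv2.findContours(m,cv2.RETR_EXTERNAL,cv2.CHAIN_APPROX_NONE)[0],key=cv2.contourArea)
r=cv2.minAreaRect(c); print(r)
for q in cv2.boxPoints(r): print(q,ray(D,*q,15))
for (v0,v1,u0,u1) in [(140,205,330,380)]:
  print(np.round(z[v0:v1:3,u0:u1:3]).astype(int))
```

```text
((349.23809814453125, 151.45849609375), (106.10928344726562, 71.33563995361328), 83.48019409179688)
[307.7768   102.796936] [775.24143897   1.50780862  15.        ]
[378.65106  94.69702] [ 795.94657275 -193.32653537   15.        ]
[390.6994  200.12006] [ 502.54393933 -215.70044993   15.        ]
[319.82513 208.21997] [483.32134174 -27.43793994  15.        ]
[[  36   37   33   35   36   32   33   40   29   38   41   36   32   34
    33   35   13]
 [  29   35   35   34   34   33   33   36   33   35   36   38   34   35
    30   30   11]
 [  38   36   35   35   34   32   25   24   19   15   44   16   17   17
    15   16   18]
 [   8   14   15   51   46   45   44   46   45  119  120   14   15   13
    19   14   15]
 [  19   15   14   41   44   46   93   90  119  119   47 1305   17   16
    14   15   24]
 [  16   15   40   42   44   92   92   95  120  124   91   39   13   14
    23   24   29]
 [  17   14   42   41   60   91   94  119  120   86   89   96   43   16
  1305   24   22]
 [  18   16   41   35   60   88   93  121  117   90   89   91   40   15
    15   26   24]
 [  17   15   35   3
[... 540 characters left out ...]
7   42   44    9   15   16   15   13   50   17   18
    19   14   17]
 [  15   18   11   14   20   46   19   14   17   15   17   48   46   15
    19   15   14]
 [  13   13   14   18   17   48   16   16   12   20   15   47   43   18
    18   12   14]
 [  18   12   15   17   15   48   16   21   18   13   14   13   42   10
    18   16   11]
 [  18   12   17   12   14   37   74   72   70   75   69   70   47   12
    20   17   18]
 [  17   14   16   21   17   45   70   72   72   71   67   61   44   14
    17   15   15]
 [  17   14   11   14   16   38   15   20   19   11   18   21   16   10
    16   16   14]
 [  12   16   14   18   18   16   15   16   18   10   17    9    3   -1
     1   -1    1]]
```

View pics/topz.png

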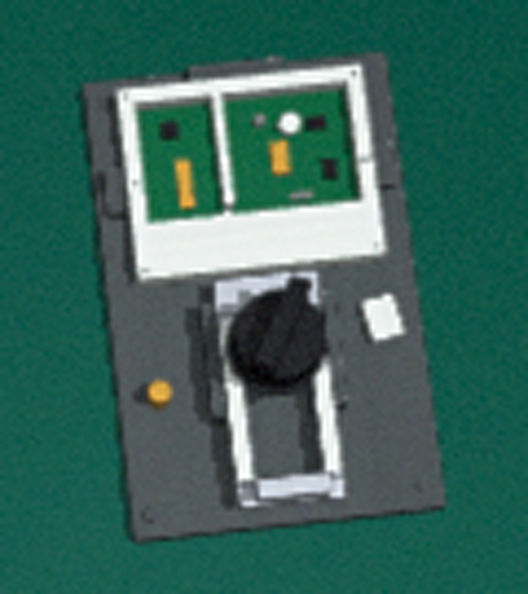

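Run:
```python
from h import *
s=env.state(); p=env.camera_params('wrist'); R=np.array(p['R']);c=-R.T@np.array(p['t'])
from scipy.spatial.transform import Rotation as Ro
T=Ro.from_euler('xyz',s['tcp_rot']).as_matrix()
print('cam in tool',T.T@(c-s['eef_pos']),'axes',T.T@R.T)
D=load('top0');P=pts(D,D['d']);z=P[:,:,2]
m=(z>62)&(z<80); m[:187]=0;m[203:]=0;m[:,:335]=0;m[:,375:]=0
print('tab',P[m].mean(0),P[m].min(0),P[m].max(0))
m=(z>112)&(z<130); m[:140]=0;m[180:]=0;m[:,:335]=0;m[:,375:]=0
print('bar',P[m].mean(0)); q=P[m][:,:2]-P[m][:,:2].mean(0); w,V=np.linalg.eigh(q.T@q); print(np.arctan2(V[1],V[0]))
m=(z>82)&(z<130); m[:140]=0;m[180:]=0;m[:,:335]=0;m[:,375:]=0
print('skirt',P[m].min(0),P[m].max(0))
```

```text
cam in tool [ 83.69778983  -0.16407293 -92.72008757] axes [[ 2.09071593e-04 -9.57393240e-01 -2.88787363e-01]
 [ 9.99999747e-01  3.88392672e-06  7.11087539e-04]
 [-6.79668774e-04 -2.88787438e-01  9.57392998e-01]]
tab [ 508.05364204 -120.22924871   69.78398565] [ 500.42102704 -142.50104642   63.61321715] [516.4382493  -98.9725671   76.32728296]
bar [ 592.8552327  -111.98022069  119.2564668 ]
[-2.00890961  2.70347937]
skirt [ 566.0090927  -138.09936666   82.52655009] [620.17205761 -87.0549638  124.33569507]
```

Emit:
play_rows(hand=0, targets=[{"linear": [-132, -126, 0], "turn": -0.13}, {"linear": [-265, -252, 0], "turn": -0.27}, {"linear": [-400, -380, 0], "turn": -0.4}, {"linear": [-530, -503, 0], "turn": -0.53}, {"linear": [-530, -503, 0], "turn": -0.53}, {"linear": [-530, -503, 0], "turn": -0.53}, {"linear": [-530, -503, 0], "turn": -0.53}, {"linear": [-530, -503, 0], "turn": -0.53}, {"linear": [-530, -503, 0], "turn": -0.53}, {"linear": [-530, -503, 0], "turn": -0.53}, {"linear": [-530, -503, 0], "turn": -0.53}, {"linear": [-530, -503, 0], "turn": -0.53}, {"linear": [-530, -503, 0], "turn": -0.53}, {"linear": [-530, -503, 0], "turn": -0.53}, {"linear": [-530, -503, 0], "turn": -0.53}, {"linear": [-530, -503, 0], "turn": -0.53}])

```text
t: 2.15
eef_pos: [530.8, -117.0, 292.4]
tcp_rot: [3.142, 0.0, -3.055]
ft_force: [-0.3, 0.6, 0.1]
opening: 0.004
```

Run:
```python
from h import *
s=env.state(); print({k:np.round(s[k],3) for k in ('t','joints','eef_pos','tcp_rot','ft_force','moment')})
p,im,D=snap('wrist','wrist1'); P=pts(p,D);z=P[:,:,2]
for n,a,b in (('tab',66,74),('bar',116,125),('skirt+',88,130)):
    m=(z>a)&(z<b)&(P[:,:,0]>470)&(P[:,:,0]<650)&(abs(P[:,:,1]+115)<60)
    if n=='tab': m&=P[:,:,0]<535
    q=P[m][:,:2].astype(np.float32); print(n,m.sum(),q.min(0),q.max(0),P[m].mean(0),cv2.minAreaRect(q))
```

```text
{'t': np.float64(2.15), 'joints': array([-0.339,  0.375,  1.759,  0.   ,  1.007, -1.996]), 'eef_pos': array([ 530.781, -116.996,  292.436]), 'tcp_rot': array([ 3.142,  0.   , -3.055]), 'ft_force': array([-0.293,  0.635,  0.08 ]), 'moment': array([ 0.027, -0.017,  0.037])}
tab 625 [ 499.27325 -140.43553] [514.20917 -97.02564] [ 506.61831335 -118.71913206   69.97375665] ((506.6661071777344, -118.88231658935547), (11.660720825195312, 42.98356246948242), 5.245922088623047)
bar 52 [566.1047  -99.95631] [575.7016  -93.36455] [569.94706053 -96.4232743  119.09943118] ((569.9794311523438, -95.930419921875), (10.509885787963867, 4.562553405761719), 26.22393798828125)
skirt+ 690 [ 564.3477 -136.6337] [604.66144  -84.162094] [ 579.72130247 -111.46028543   95.98751217] ((583.8748168945312, -111.24273681640625), (37.727359771728516, 52.60517501831055), 5.036240100860596)
```

View pics/wrist1.png

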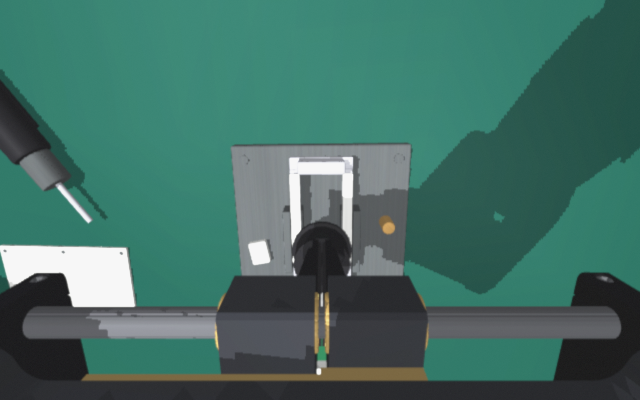

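The wrist view shows the tab at (321,165), the jig plate's rear edge at row ~144, and the knob at (322,245). The top and wrist measurements agree to within 2 mm. Now I go down behind the tab.

Emit:
play_rows(targets=[{"linear": [60, 0, 0], "turn": 0}, {"linear": [60, 0, 50], "turn": 0}, {"linear": [60, 0, 100], "turn": 0}, {"linear": [60, 0, 145], "turn": 0}, {"linear": [60, 0, 166], "turn": 0}, {"linear": [60, 0, 166], "turn": 0}, {"linear": [60, 0, 166], "turn": 0}, {"linear": [60, 0, 166], "turn": 0}])

```text
t: 3.2
eef_pos: [471.5, -123.0, 127.3]
tcp_rot: [-3.141, 0.002, -3.056]
ft_force: [-0.5, -0.2, 0.4]
opening: 0.009
```

Run:
```python
from h import *
s=env.state(); print({k:np.round(s[k],3) for k in ('t','joints','eef_pos','tcp_rot','ft_force','moment')})
p,im,D=snap('wrist','wrist2')
```

```text
{'t': np.float64(3.2), 'joints': array([-0.391,  0.552,  2.049,  0.   ,  0.538, -2.047]), 'eef_pos': array([ 471.515, -123.03 ,  127.314]), 'tcp_rot': array([-3.141e+00,  2.000e-03, -3.056e+00]), 'ft_force': array([-0.526, -0.19 ,  0.366]), 'moment': array([ 0.095,  0.054, -0.094])}
```

View pics/wrist2.png

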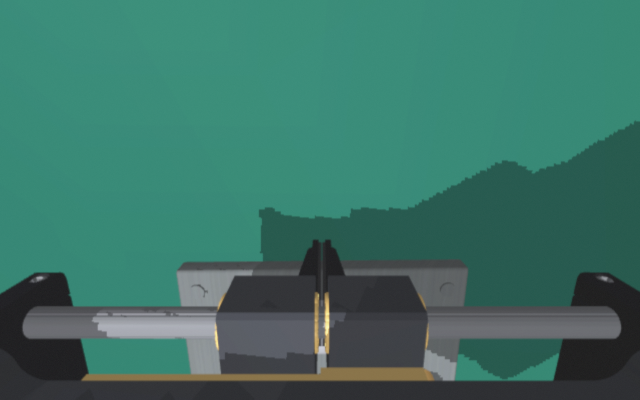

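The fingers (col ~321) are centred behind the tab, so I push.

Emit:
play_rows(targets=[{"linear": [-8, 0, 0], "turn": 0}, {"linear": [-14, 0, 0], "turn": 0}, {"linear": [-18, 0, 0], "turn": 0}, {"linear": [-21, 0, 0], "turn": 0}, {"linear": [-24, 0, 0], "turn": 0}, {"linear": [-27, 0, 0], "turn": 0}, {"linear": [-30, 0, 0], "turn": 0}, {"linear": [-30, 0, 0], "turn": 0}])

```text
t: 4.25
eef_pos: [500.3, -120.3, 126.1]
tcp_rot: [3.141, -0.002, -3.056]
ft_force: [-4.4, -1.7, 3.6]
opening: 0.004
```

Emit:
play_rows(targets=[{"linear": [-4, 0, 0], "turn": 0}, {"linear": [-8, 0, 0], "turn": 0}, {"linear": [-12, 0, 0], "turn": 0}, {"linear": [-16, 0, 0], "turn": 0}, {"linear": [-20, 0, 0], "turn": 0}, {"linear": [-22, 0, 0], "turn": 0}, {"linear": [-24, 0, 0], "turn": 0}, {"linear": [-24, 0, 0], "turn": 0}])

```text
t: 5.25
eef_pos: [524.0, -118.1, 126.1]
tcp_rot: [3.14, -0.003, -3.056]
ft_force: [-5.6, 0.5, 3.8]
opening: 0.005
```

Emit:
play_rows(targets=[{"linear": [-1, 0, 0], "turn": 0}, {"linear": [-2, 0, 0], "turn": 0}, {"linear": [-2, 0, 0], "turn": 0}])

```text
t: 5.62
eef_pos: [525.9, -117.9, 126.1]
tcp_rot: [3.14, -0.003, -3.056]
ft_force: [-6.8, 0.2, 4.8]
opening: 0.008
```

Emit:
play_rows(targets=[{"linear": [-1, 0, 0], "turn": 0}, {"linear": [-2, 0, 0], "turn": 0}, {"linear": [-2, 0, 0], "turn": 0}])

```text
t: 6.0
eef_pos: [527.4, -117.8, 126.1]
tcp_rot: [3.14, -0.004, -3.056]
ft_force: [-8.9, -0.7, 6.9]
opening: 0.004
```

Emit:
play_rows(targets=[{"linear": [-0.7, 0, 0], "turn": 0}, {"linear": [-1, 0, 0], "turn": 0}, {"linear": [-1, 0, 0], "turn": 0}])

```text
t: 6.38
eef_pos: [527.6, -117.7, 126.1]
tcp_rot: [3.14, -0.006, -3.056]
ft_force: [-15.2, -2.9, 9.5]
opening: 0.006
```

Emit:
play_rows(targets=[{"linear": [3, 0, 0], "turn": 0}, {"linear": [20, 0, 0], "turn": 0}, {"linear": [20, 0, -40], "turn": 0}, {"linear": [20, 0, -90], "turn": 0}, {"linear": [0, 0, -134], "turn": 0}, {"linear": [0, 0, -134], "turn": 0}, {"linear": [0, 0, -134], "turn": 0}])

```text
t: 7.25
eef_pos: [529.5, -117.8, 259.5]
tcp_rot: [3.141, -0.001, -3.056]
ft_force: [-0.4, 0.3, 0.5]
opening: 0.005
```

Run:
```python
from h import *
s=env.state(); print({k:np.round(s[k],3) for k in ('t','joints','eef_pos','tcp_rot','ft_force','moment')})
p,im,D=snap('wrist','wrist3'); P=pts(p,D);z=P[:,:,2]
def rep(P,z):
  for n,a,b in (('tab',66,74),('bar',116,125),('skirt+',88,130)):
    m=(z>a)&(z<b)&(P[:,:,0]>470)&(P[:,:,0]<650)&(abs(P[:,:,1]+115)<60)
    if n=='tab': m&=P[:,:,0]<560
    q=P[m][:,:2].astype(np.float32); print(n,m.sum(),q.min(0),q.max(0),P[m].mean(0),cv2.minAreaRect(q))
rep(P,z)
p,im,D=snap('top','top3'); P=pts(p,D);rep(P,P[:,:,2])
```

```text
{'t': np.float64(7.25), 'joints': array([-0.341,  0.412,  1.8  ,  0.   ,  0.93 , -1.997]), 'eef_pos': array([ 529.488, -117.797,  259.511]), 'tcp_rot': array([ 3.141e+00, -1.000e-03, -3.056e+00]), 'ft_force': array([-0.426,  0.253,  0.503]), 'moment': array([ 0.008, -0.03 ,  0.029])}
tab 724 [ 534.56915 -137.33743] [549.8764  -93.50993] [ 541.72473118 -115.39061992   69.87286929] ((542.4915771484375, -115.43537902832031), (12.418441772460938, 43.45945739746094), 5.254847526550293)
bar 4 [567.9265  -95.87679] [568.71484 -94.2653 ] [568.25455254 -95.21811338 117.5121786 ] ((568.3941650390625, -95.13743591308594), (1.6733448505401611, 0.49419036507606506), 72.1189956665039)
skirt+ 177 [ 566.8178  -135.60759] [585.92865 -86.89825] [ 575.34477879 -108.86529524   96.12769028] ((576.0221557617188, -111.85964965820312), (15.758865356445312, 48.897247314453125), 5.224688529968262)Traceback (most recent call last):
  File "<stdin>", line 10, in <module>
  File "<stdin>", line 8, in rep
    return umr_minimum(a, axis, None, out, keepdims, initial, where)
ValueError: zero-size array to reduction operation minimum which has no identity
```

View pics/wrist3.png

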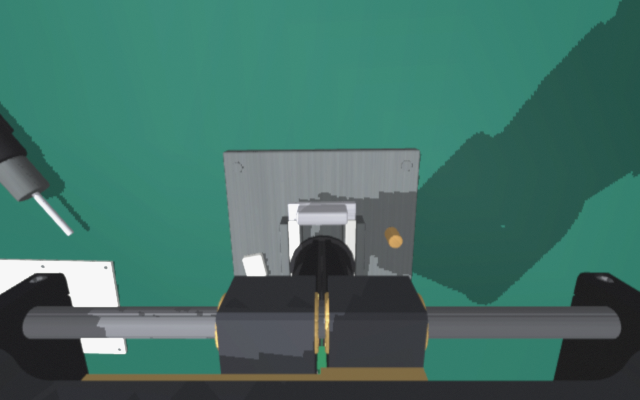

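Run:
```python
from h import *
for f in ('wrist1','wrist3'):
    D=load(f); im=D['im'][:,:,1].astype(float); d=D['d']
    c=im[:,312:331].mean(1); P=pts(D,d)
    print(f,[(r,int(c[r]),round(float(np.median(P[r,312:331,2])))) for r in range(138,230,1)])
```

```text
wrist1 [(138, 136, 1), (139, 136, 1), (140, 136, 1), (141, 136, 1), (142, 133, 1), (143, 109, 5), (144, 85, 13), (145, 110, 15), (146, 134, 15), (147, 141, 15), (148, 142, 15), (149, 142, 15), (150, 142, 15), (151, 142, 16), (152, 142, 15), (153, 142, 15), (154, 142, 15), (155, 140, 15), (156, 146, 41), (157, 178, 47), (158, 167, 53), (159, 144, 59), (160, 144, 64), (161, 168, 69), (162, 229, 70), (163, 245, 70), (164, 247, 70), (165, 247, 70), (166, 247, 70), (167, 247, 70), (168, 247, 70), (169, 247, 70), (170, 247, 70), (171, 246, 70), (172, 246, 70), (173, 241, 70), (174, 197, 15), (175, 144, 15), (176, 141, 15), (177, 141, 15), (178, 141, 15), (179, 141, 16), (180, 141, 16), (181, 141, 15), (182, 140, 15), (183, 141, 15), (184, 140, 15), (185, 140, 15), (186, 140, 15), (187, 140, 15), (188, 140, 15), (189, 138, 15), (190, 135, 15), (191, 135, 15), (192, 135, 15), (193, 134, 15), (194, 134, 15), (195, 135, 15), (196, 134, 15), (197, 135, 15), (198, 133, 15), (199, 135, 15), (200, 136, 15), (201, 136, 15), (202, 136, 15), (203, 136, 16), (204, 136, 15), (205, 136, 15), (206, 136, 
[... 1128 characters left out ...]
86, 144, 16), (187, 144, 15), (188, 144, 15), (189, 144, 15), (190, 144, 15), (191, 143, 16), (192, 132, 15), (193, 118, 15), (194, 111, 16), (195, 109, 16), (196, 109, 15), (197, 112, 15), (198, 109, 15), (199, 100, 15), (200, 95, 15), (201, 107, 38), (202, 122, 42), (203, 138, 44), (204, 138, 48), (205, 128, 51), (206, 124, 55), (207, 125, 57), (208, 126, 61), (209, 126, 63), (210, 126, 66), (211, 131, 69), (212, 154, 70), (213, 180, 70), (214, 202, 70), (215, 210, 70), (216, 206, 70), (217, 204, 70), (218, 203, 70), (219, 203, 70), (220, 200, 70), (221, 196, 71), (222, 191, 70), (223, 184, 70), (224, 161, 70), (225, 130, 15), (226, 114, 15), (227, 112, 15), (228, 113, 15), (229, 112, 15)]
```

Run:
```python
from h import *
j=np.array([np.cos(.09),np.sin(.09),0])
for f,a,r,q in (('wrist1',144.8,161.5,173.9),('wrist3',151,211.7,224.4)):
    D=load(f)
    A,B,C=[ray(D,321.5,v+.0,z)@j for v,z in ((a,15),(r,70),(q,70))]
    print(f,A,B,C,'rear tab from stud frame',B-A-100,C-B)
```

```text
wrist1 480.80565728042507 488.9159893157558 500.30437654382735 rear tab from stud frame -91.88966796466929 11.388387228071565
wrist3 480.9968756124217 524.3292947160284 535.7043837954651 rear tab from stud frame -56.66758089639336 11.375089079436748
```

Run:
```python
from h import *
p,im,d=snap('side','side3')
cv2.imwrite('pics/side3z.png',cv2.resize(im[160:260,310:440],None,fx=6,fy=6,interpolation=cv2.INTER_CUBIC)[:,:,::-1])
```

```text
(no output)
```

View pics/side3z.png

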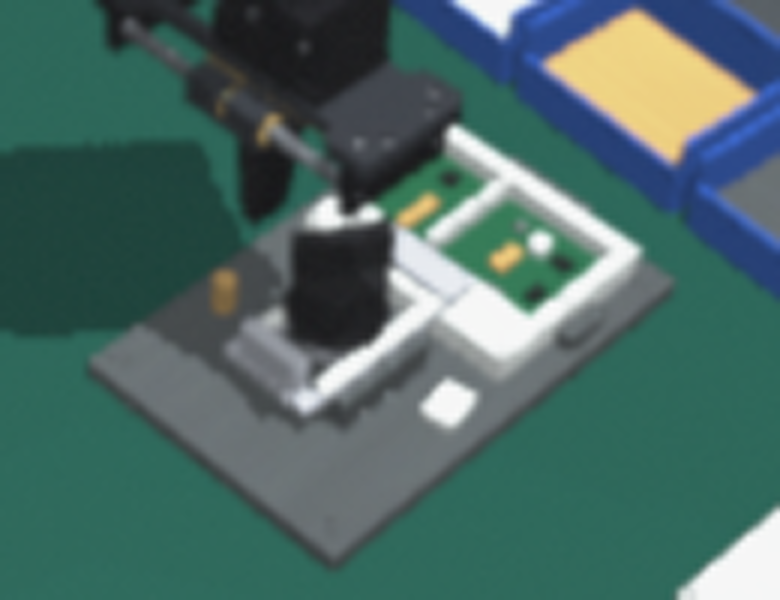

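View pics/top3.png

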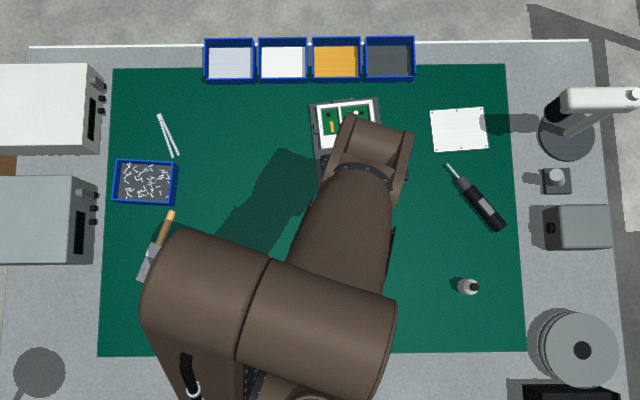

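The strap nose lies over the housing edge, but I measured about 35.5 mm of travel instead of 38. I push again, a little harder, to confirm the stop.

Emit:
play_rows(targets=[{"linear": [20, 0, 0], "turn": 0}, {"linear": [20, 0, 50], "turn": 0}, {"linear": [20, 0, 100], "turn": 0}, {"linear": [20, 0, 130], "turn": 0}, {"linear": [20, 0, 134], "turn": 0}, {"linear": [12, 0, 134], "turn": 0}, {"linear": [6, 0, 134], "turn": 0}, {"linear": [3, 0, 134], "turn": 0}, {"linear": [1, 0, 134], "turn": 0}, {"linear": [0, 0, 134], "turn": 0}, {"linear": [0, 0, 134], "turn": 0}])

```text
t: 8.78
eef_pos: [527.6, -118.1, 127.0]
tcp_rot: [3.141, -0.005, -3.056]
ft_force: [-16.8, -6.5, 13.5]
opening: 0.004
```

Emit:
play_rows(targets=[{"linear": [-0.6, 0, 0], "turn": 0}, {"linear": [-1.2, 0, 0], "turn": 0}, {"linear": [-1.2, 0, 0], "turn": 0}])

```text
t: 9.15
eef_pos: [527.8, -118.1, 127.0]
tcp_rot: [3.14, -0.008, -3.056]
ft_force: [-23.6, -8.9, 16.8]
opening: 0.002
```

The stop is firm: 24 N with no real motion. Next I back off and go over the knob.

Emit:
play_rows(hand=70, targets=[{"linear": [6, 0, 0], "turn": 0}, {"linear": [20, 0, 0], "turn": 0}, {"linear": [20, 0, -50], "turn": 0}, {"linear": [20, 0, -105], "turn": 0}, {"linear": [10, 0, -150], "turn": 0.1}, {"linear": [-35, 0, -150], "turn": 0.27}, {"linear": [-62.6, 0.3, -150], "turn": 0.43}, {"linear": [-62.6, 0.3, -150], "turn": 0.53}, {"linear": [-62.6, 0.3, -150], "turn": 0.53}, {"linear": [-62.6, 0.3, -150], "turn": 0.53}, {"linear": [-62.6, 0.3, -150], "turn": 0.53}])

```text
t: 10.52
eef_pos: [593.2, -112.3, 276.4]
tcp_rot: [3.141, 0.0, 2.698]
ft_force: [-0.6, -0.5, -0.4]
opening: 0.733
```

Run:
```python
from h import *
s=env.state(); print({k:np.round(s[k],3) for k in ('t','joints','eef_pos','tcp_rot','ft_force','moment')})
p,im,D=snap('wrist','wrist4'); P=pts(p,D);z=P[:,:,2]
for n,a,b in (('bar',114,126),('skirt+',86,130)):
    m=(z>a)&(z<b)&(abs(P[:,:,0]-593)<36)&(abs(P[:,:,1]+112)<36)
    q=P[m][:,:2].astype(np.float32); print(n,m.sum(),q.min(0),q.max(0),P[m].mean(0),cv2.minAreaRect(q))
```

```text
{'t': np.float64(10.525), 'joints': array([-0.297,  0.476,  1.632,  0.   ,  1.033, -1.424]), 'eef_pos': array([ 593.217, -112.338,  276.418]), 'tcp_rot': array([3.141, 0.   , 2.698]), 'ft_force': array([-0.572, -0.484, -0.413]), 'moment': array([-0.008,  0.002, -0.006])}
bar 1326 [ 564.80554  -126.945595] [619.47925  -92.971466] [ 590.72655614 -109.52599902  119.59630956] ((592.0050659179688, -110.28987121582031), (13.584424018859863, 55.99626922607422), 64.97528839111328)
skirt+ 3362 [ 564.80554 -136.48558] [619.47925 -84.01641] [ 590.52546359 -109.3777444   103.04484341] ((592.2379150390625, -110.20616912841797), (52.45692443847656, 52.124053955078125), 14.232852935791016)
```

View pics/wrist4.png

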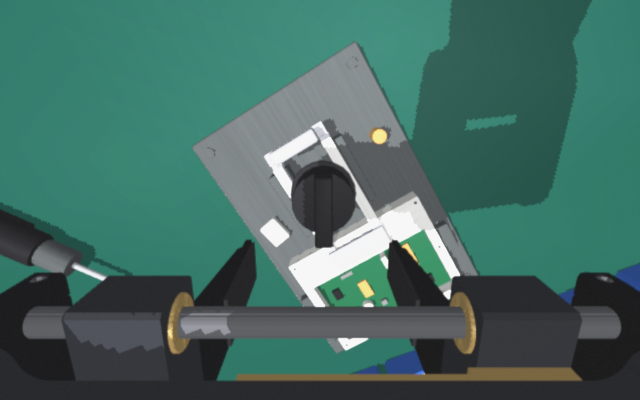

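The bar runs (323,170)–(323,245) and is centred at (592,-110.3). Its top is at 119.6 mm and its heading 2.705, against a tool yaw of 2.698. I descend over it with the jaws open.

Emit:
play_rows(hand=40, targets=[{"linear": [1.9, 1.3, 0], "turn": 0}, {"linear": [1.9, 1.3, 40], "turn": 0}, {"linear": [1.9, 1.3, 80], "turn": 0}, {"linear": [1.9, 1.3, 96], "turn": 0}, {"linear": [1.9, 1.3, 101], "turn": 0}, {"linear": [1.9, 1.3, 101], "turn": 0}, {"linear": [1.9, 1.3, 101], "turn": 0}, {"linear": [1.9, 1.3, 101], "turn": 0}])

```text
t: 11.58
eef_pos: [592.5, -110.3, 176.1]
tcp_rot: [3.141, 0.001, 2.697]
ft_force: [-0.2, -0.2, -0.2]
opening: 0.42
```

Run:
```python
from h import *
s=env.state(); print({k:np.round(s[k],3) for k in ('t','joints','eef_pos','tcp_rot','ft_force','moment')})
p,im,D=snap('wrist','wrist5')
```

```text
{'t': np.float64(11.575), 'joints': array([-0.294,  0.594,  1.73 ,  0.   ,  0.816, -1.42 ]), 'eef_pos': array([ 592.525, -110.289,  176.09 ]), 'tcp_rot': array([3.141e+00, 1.000e-03, 2.697e+00]), 'ft_force': array([-0.239, -0.166, -0.2  ]), 'moment': array([-0.011, -0.016, -0.012])}
```

View pics/wrist5.png

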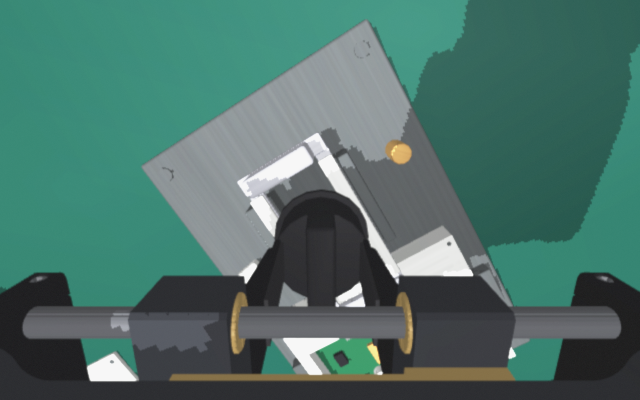

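The bar (col 321) is centred between the fingers, so I close to a loose hold.

Emit:
play_rows(hand=16, targets=[{"linear": [0, 0, 2], "turn": 0}, {"linear": [0, 0, 2], "turn": 0}, {"linear": [0, 0, 2], "turn": 0}, {"linear": [0, 0, 2], "turn": 0}, {"linear": [0, 0, 2], "turn": 0}, {"linear": [0, 0, 2], "turn": 0}])

```text
t: 12.38
eef_pos: [592.3, -110.3, 173.2]
tcp_rot: [3.141, 0.0, 2.697]
ft_force: [0.1, 0.5, 0.2]
opening: 0.172
```

Emit:
play_rows(targets=[{"linear": [0, 0, 0], "turn": -0.05}, {"linear": [0, 0, 0], "turn": -0.1}, {"linear": [0, 0, 0], "turn": -0.15}, {"linear": [0, 0, 0], "turn": -0.2}, {"linear": [0, 0, 0], "turn": -0.2}])

```text
t: 13.0
eef_pos: [592.3, -110.3, 173.2]
tcp_rot: [3.142, 0.0, 2.896]
ft_force: [0.7, -0.9, 0.1]
opening: 0.167
```

```bash
cat >> h.py <<'E'
def chk(f):
    s=env.state(); print({k:np.round(s[k],3).tolist() for k in ('t','joints','eef_pos','tcp_rot','ft_force','moment','opening')})
    p,im,D=snap('wrist',f); P=pts(p,D);z=P[:,:,2]
    dark=(im.max(-1)<70); r=np.hypot(P[:,:,0]-592.2,P[:,:,1]+110.2)
    m=(r<31)&dark&(z>50)&(z<130)
    h,e=np.histogram(z[m],np.arange(50,130,2)); print('hist',[(int(a),int(b)) for a,b in zip(e,h) if b>15])
    T=z[m]; t=T[(T>100)]; 
    if len(t): print('top median',np.median(t))
    mm=m&(z>np.percentile(z[m],99)-4); q=P[mm][:,:2].astype(np.float32)
    if len(q)>5: print('bar rect',cv2.minAreaRect(q),np.median(z[mm]))
E
python3 -c "
from h import *
chk('w6')"
```

```text
{'t': 13.0, 'joints': [-0.294, 0.598, 1.732, 0.0, 0.812, -1.619], 'eef_pos': [592.329, -110.282, 173.226], 'tcp_rot': [3.142, 0.0, 2.896], 'ft_force': [0.739, -0.902, 0.147], 'moment': [0.032, -0.013, -0.009], 'opening': 0.167}
hist [(56, 20), (58, 103), (60, 585), (62, 80), (64, 65), (66, 75), (68, 71), (70, 71), (72, 67), (74, 75), (76, 82), (78, 86), (80, 82), (82, 78), (84, 92), (86, 82), (88, 73), (90, 1195), (92, 694), (94, 31), (96, 60), (98, 66), (100, 71), (102, 82), (104, 62), (106, 91), (108, 96), (110, 107), (112, 124), (114, 113), (116, 179), (118, 1572), (120, 818), (122, 97), (124, 108), (126, 76)]
top median 119.53388392983817
bar rect ((588.5517578125, -108.91751098632812), (34.22551345825195, 21.272037506103516), 75.48551940917969) 127.42383631218405
```

View pics/w6.png

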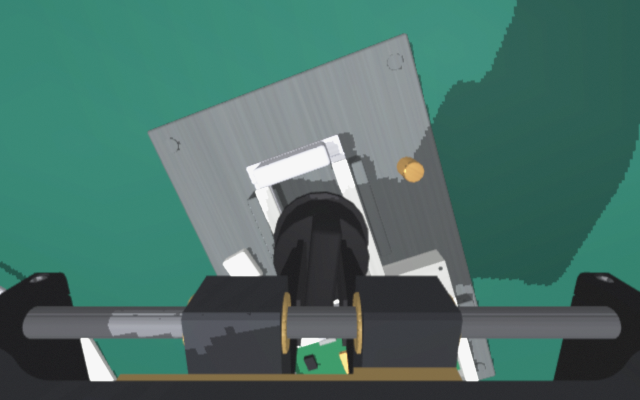

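Emit:
play_rows(targets=[{"linear": [0, 0, 0], "turn": -0.05}, {"linear": [0, 0, 0], "turn": -0.1}, {"linear": [0, 0, 0], "turn": -0.15}, {"linear": [0, 0, 0], "turn": -0.15}])

```text
t: 13.55
eef_pos: [592.3, -110.2, 173.2]
tcp_rot: [3.141, 0.0, 3.046]
ft_force: [0.1, -0.7, -0.3]
opening: 0.171
```

```bash
cat >> h.py <<'E'
def chk(f):
    s=env.state(); print({k:np.round(s[k],3).tolist() for k in ('t','joints','eef_pos','tcp_rot','ft_force','moment','opening')})
    p,im,D=snap('wrist',f); P=pts(p,D);z=P[:,:,2]
    dark=(im.max(-1)<70); r=np.hypot(P[:,:,0]-592.2,P[:,:,1]+110.2)
    m=(r<27)&dark&(z>65)&(z<130)
    for a,b in ((75,99),(100,122)):
        h,e=np.histogram(z[m],np.arange(a,b,.5)); h=np.convolve(h,[1]*5,'same'); k=h.argmax(); 
        q=z[m]; q=q[abs(q-e[k]-.25)<2]; print('plane',round(float(q.mean()),2),len(q))
E
python3 -c "
from h import *
chk('w7')"
```

```text
{'t': 13.55, 'joints': [-0.294, 0.598, 1.732, 0.0, 0.812, -1.769], 'eef_pos': [592.301, -110.238, 173.218], 'tcp_rot': [3.141, 0.0, 3.046], 'ft_force': [0.081, -0.726, -0.29], 'moment': [-0.017, 0.045, 0.015], 'opening': 0.171}
plane 91.74 1877
plane 119.69 2340
```

Emit:
play_rows(targets=[{"linear": [0, 0, 0], "turn": -0.05}, {"linear": [0, 0, 0], "turn": -0.1}, {"linear": [0, 0, 0], "turn": -0.15}, {"linear": [0, 0, 0], "turn": -0.15}])

```text
t: 14.1
eef_pos: [592.3, -110.2, 173.2]
tcp_rot: [3.141, 0.0, -3.088]
ft_force: [-0.6, 0.2, -0.1]
opening: 0.166
```

```bash
python3 -c "
from h import *
chk('w8')"
```

```text
{'t': 14.1, 'joints': [-0.294, 0.598, 1.732, 0.0, 0.812, -1.918], 'eef_pos': [592.294, -110.243, 173.231], 'tcp_rot': [3.141, 0.0, -3.088], 'ft_force': [-0.584, 0.231, -0.105], 'moment': [0.067, -0.037, 0.031], 'opening': 0.166}
plane 91.74 1761
plane 119.72 2333
```

Emit:
play_rows(targets=[{"linear": [0, 0, 0], "turn": -0.05}, {"linear": [0, 0, 0], "turn": -0.1}, {"linear": [0, 0, 0], "turn": -0.15}, {"linear": [0, 0, 0], "turn": -0.15}])

```text
t: 14.65
eef_pos: [592.3, -110.3, 173.2]
tcp_rot: [3.142, 0.0, -2.938]
ft_force: [-0.5, 0.7, -0.5]
opening: 0.166
```

```bash
python3 -c "
from h import *
chk('w9')"
```

```text
{'t': 14.65, 'joints': [-0.294, 0.598, 1.732, 0.0, 0.812, -2.068], 'eef_pos': [592.298, -110.297, 173.221], 'tcp_rot': [3.142, 0.0, -2.938], 'ft_force': [-0.542, 0.68, -0.458], 'moment': [-0.039, -0.001, -0.016], 'opening': 0.166}
plane 91.76 1556
plane 119.73 2352
```

Emit:
play_rows(targets=[{"linear": [0, 0, 0], "turn": -0.05}, {"linear": [0, 0, 0], "turn": -0.1}, {"linear": [0, 0, 0], "turn": -0.15}, {"linear": [0, 0, 0], "turn": -0.15}])

```text
t: 15.2
eef_pos: [592.3, -110.3, 173.2]
tcp_rot: [3.142, 0.0, -2.788]
ft_force: [-0.1, -0.2, 0.3]
opening: 0.169
```

```bash
python3 -c "
from h import *
chk('w10')"
```

```text
{'t': 15.2, 'joints': [-0.294, 0.598, 1.732, 0.0, 0.812, -2.218], 'eef_pos': [592.288, -110.275, 173.221], 'tcp_rot': [3.142, 0.0, -2.788], 'ft_force': [-0.062, -0.171, 0.299], 'moment': [0.018, 0.002, 0.049], 'opening': 0.169}
plane 91.75 1557
plane 119.71 2293
```

View pics/w10.png

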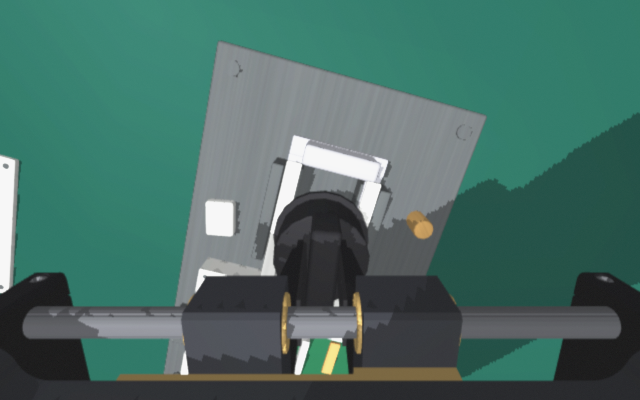

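The knob is turning with the tool (bar at col ~325 with a slight lag), and it has not dropped yet. I continue.

Emit:
play_rows(targets=[{"linear": [0, 0, 0], "turn": -0.05}, {"linear": [0, 0, 0], "turn": -0.1}, {"linear": [0, 0, 0], "turn": -0.15}, {"linear": [0, 0, 0], "turn": -0.15}])

```text
t: 15.75
eef_pos: [592.3, -110.2, 173.2]
tcp_rot: [-3.142, 0.0, -2.638]
ft_force: [0.2, -0.8, -1.0]
opening: 0.167
```

```bash
python3 -c "
from h import *
chk('w11')"
```

```text
{'t': 15.75, 'joints': [-0.294, 0.598, 1.732, 0.0, 0.812, -2.368], 'eef_pos': [592.345, -110.228, 173.237], 'tcp_rot': [-3.142, 0.0, -2.638], 'ft_force': [0.24, -0.767, -0.967], 'moment': [0.02, -0.019, 0.018], 'opening': 0.167}
plane 84.25 1918
plane 112.1 2406
```

The knob dropped 7.5 mm into the thread. I lower the fingers by 6 mm, then wind forwards with the z-follow (about 4.8 mm/rad).

Emit:
play_rows(targets=[{"linear": [0, 0, 3], "turn": 0}, {"linear": [0, 0, 6], "turn": 0}, {"linear": [0, 0, 6], "turn": 0.05}, {"linear": [0, 0, 6], "turn": 0.1}, {"linear": [0, 0, 6], "turn": 0.15}, {"linear": [0, 0, 6.2], "turn": 0.2}, {"linear": [0, 0, 6.4], "turn": 0.25}, {"linear": [0, 0, 6.7], "turn": 0.3}, {"linear": [0, 0, 6.9], "turn": 0.35}, {"linear": [0, 0, 7.2], "turn": 0.4}, {"linear": [0, 0, 7.2], "turn": 0.4}])

```text
t: 17.18
eef_pos: [592.2, -110.2, 165.8]
tcp_rot: [3.141, -0.0, -3.036]
ft_force: [0.8, -0.6, -0.7]
opening: 0.168
```

```bash
python3 -c "
from h import *
chk('w12')"
```

```text
{'t': 17.175, 'joints': [-0.294, 0.608, 1.737, 0.0, 0.797, -1.97], 'eef_pos': [592.249, -110.239, 165.816], 'tcp_rot': [3.141, -0.0, -3.036], 'ft_force': [0.769, -0.573, -0.659], 'moment': [-0.016, 0.055, 0.006], 'opening': 0.168}
plane 83.07 1836
plane 111.07 2332
```

Emit:
play_rows(targets=[{"linear": [0, 0, 0.2], "turn": 0.05}, {"linear": [0, 0, 0.5], "turn": 0.1}, {"linear": [0, 0, 0.7], "turn": 0.15}, {"linear": [0, 0, 1.0], "turn": 0.2}, {"linear": [0, 0, 1.2], "turn": 0.25}, {"linear": [0, 0, 1.2], "turn": 0.25}])

```text
t: 17.98
eef_pos: [592.2, -110.2, 164.7]
tcp_rot: [3.141, -0.0, 2.998]
ft_force: [-0.2, -0.4, -0.3]
opening: 0.172
```

```bash
python3 -c "
from h import *
chk('w13')"
```

```text
{'t': 17.975, 'joints': [-0.294, 0.61, 1.738, 0.0, 0.794, -1.721], 'eef_pos': [592.231, -110.222, 164.726], 'tcp_rot': [3.141, -0.0, 2.998], 'ft_force': [-0.239, -0.442, -0.327], 'moment': [0.011, -0.021, -0.03], 'opening': 0.172}
plane 82.06 1960
plane 109.98 2346
```

```bash
cat >> h.py <<'E'
def mom(n=6):
    M=[];F=[]
    for i in range(n):
        env.read_camera('wrist'); s=env.state(); M.append(s['moment']);F.append(s['ft_force'])
    print('avg mom',np.mean(M,0).round(3),'F',np.mean(F,0).round(2),'t',s['t'],'tau6',s['tau'][5])
E
python3 -c "
from h import *
mom()"
```

```text
avg mom [-0.006  0.009  0.007] F [-0.04 -0.49 -0.19] t 18.325 tau6 -0.005272483394946903
```

Emit:
play_rows(targets=[{"linear": [0, 0, 0.2], "turn": 0.05}, {"linear": [0, 0, 0.5], "turn": 0.1}, {"linear": [0, 0, 0.7], "turn": 0.15}, {"linear": [0, 0, 0.7], "turn": 0.15}])

```text
t: 18.82
eef_pos: [592.3, -110.3, 164.2]
tcp_rot: [3.142, 0.0, 2.847]
ft_force: [1.2, -0.8, 0.9]
opening: 0.169
```

```bash
python3 -c "
from h import *
chk('w14');mom()"
```

```text
{'t': 18.825, 'joints': [-0.294, 0.61, 1.738, 0.0, 0.793, -1.57], 'eef_pos': [592.33, -110.282, 164.157], 'tcp_rot': [3.142, 0.0, 2.847], 'ft_force': [1.212, -0.755, 0.861], 'moment': [-0.061, -0.024, 0.03], 'opening': 0.169}
plane 81.61 1984
plane 109.57 2337
avg mom [-0.033 -0.017 -0.009] F [ 0.13 -0.06  0.16] t 19.175 tau6 0.0006367650530592073
```

Emit:
play_rows(targets=[{"linear": [0, 0, 0.2], "turn": 0.05}, {"linear": [0, 0, 0.5], "turn": 0.1}, {"linear": [0, 0, 0.5], "turn": 0.1}])

```text
t: 19.55
eef_pos: [592.4, -110.2, 163.7]
tcp_rot: [3.141, 0.0, 2.747]
ft_force: [1.6, -0.5, 0.7]
opening: 0.167
```

```bash
python3 -c "
from h import *
chk('w15');mom(4)"
```

```text
{'t': 19.55, 'joints': [-0.294, 0.611, 1.739, 0.0, 0.792, -1.47], 'eef_pos': [592.352, -110.25, 163.691], 'tcp_rot': [3.141, 0.0, 2.747], 'ft_force': [1.646, -0.547, 0.7], 'moment': [-0.037, -0.026, 0.016], 'opening': 0.167}
plane 81.26 2003
plane 109.2 2314
avg mom [ 0.025 -0.005  0.045] F [ 0.33 -0.06  1.67] t 19.8 tau6 0.0048765231622383
```

Emit:
play_rows(targets=[{"linear": [0, 0, 0.2], "turn": 0.05}, {"linear": [0, 0, 0.5], "turn": 0.1}, {"linear": [0, 0, 0.5], "turn": 0.1}])

```text
t: 20.18
eef_pos: [592.4, -110.3, 163.2]
tcp_rot: [3.141, 0.0, 2.647]
ft_force: [0.4, 0.2, 2.0]
opening: 0.167
```

```bash
python3 -c "
from h import *
chk('w16');mom(4)"
```

```text
{'t': 20.175, 'joints': [-0.294, 0.612, 1.739, 0.0, 0.791, -1.37], 'eef_pos': [592.374, -110.258, 163.205], 'tcp_rot': [3.141, 0.0, 2.647], 'ft_force': [0.361, 0.234, 1.955], 'moment': [0.071, -0.008, 0.057], 'opening': 0.167}
plane 81.03 1990
plane 108.93 2351
avg mom [ 0.01  -0.009  0.026] F [-0.16 -0.14  1.8 ] t 20.425 tau6 0.012657934566959739
```

View pics/w16.png

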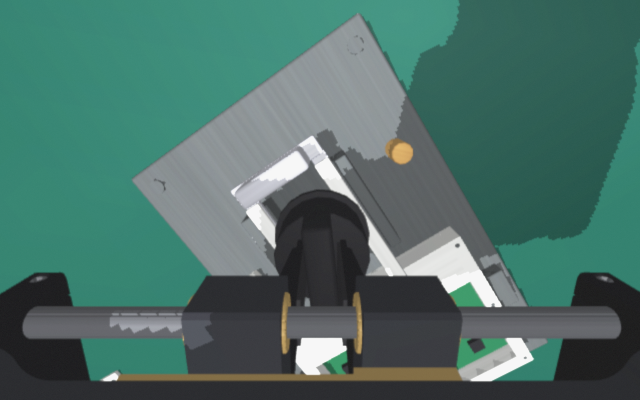

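Emit:
play_rows(targets=[{"linear": [0, 0, 0], "turn": 0.05}, {"linear": [0, 0, 0.2], "turn": 0.1}, {"linear": [0, 0, 0.2], "turn": 0.1}])

```text
t: 20.8
eef_pos: [592.3, -110.3, 162.9]
tcp_rot: [3.141, 0.0, 2.548]
ft_force: [-0.3, -0.4, 1.7]
opening: 0.17
```

```bash
python3 -c "
from h import *
chk('w17');mom(4)"
```

```text
{'t': 20.8, 'joints': [-0.294, 0.612, 1.739, 0.0, 0.79, -1.27], 'eef_pos': [592.315, -110.252, 162.942], 'tcp_rot': [3.141, 0.0, 2.548], 'ft_force': [-0.325, -0.447, 1.744], 'moment': [-0.021, -0.011, 0.024], 'opening': 0.17}
plane 80.89 2010
plane 108.81 2353
avg mom [-0.031 -0.015  0.052] F [ 0.05 -0.36  1.91] t 21.05 tau6 0.014657559804618359
```

Emit:
play_rows(targets=[{"linear": [0, 0, 0.2], "turn": 0.05}, {"linear": [0, 0, 0.4], "turn": 0.1}, {"linear": [0, 0, 0.4], "turn": 0.1}])

```text
t: 21.42
eef_pos: [592.4, -110.3, 162.6]
tcp_rot: [3.141, 0.0, 2.448]
ft_force: [0.7, -0.3, 2.0]
opening: 0.167
```

```bash
python3 -c "
from h import *
chk('w18');mom(4)"
```

```text
{'t': 21.425, 'joints': [-0.294, 0.613, 1.739, 0.0, 0.789, -1.17], 'eef_pos': [592.358, -110.301, 162.562], 'tcp_rot': [3.141, 0.0, 2.448], 'ft_force': [0.702, -0.291, 2.038], 'moment': [-0.118, -0.039, 0.083], 'opening': 0.167}
plane 80.54 1990
plane 108.52 2326
avg mom [-0.095 -0.06   0.062] F [ 0.15 -0.52  2.77] t 21.675 tau6 0.03674766747280955
```

Emit:
play_rows(targets=[{"linear": [0, 0, 0.1], "turn": 0.05}, {"linear": [0, 0, 0.3], "turn": 0.1}, {"linear": [0, 0, 0.3], "turn": 0.1}])

```text
t: 22.05
eef_pos: [592.5, -110.2, 162.3]
tcp_rot: [3.141, 0.0, 2.348]
ft_force: [2.4, 0.6, 1.5]
opening: 0.17
```

```bash
python3 -c "
from h import *
chk('w19');mom(4)"
```

```text
{'t': 22.05, 'joints': [-0.294, 0.613, 1.739, 0.0, 0.789, -1.071], 'eef_pos': [592.524, -110.214, 162.26], 'tcp_rot': [3.141, 0.0, 2.348], 'ft_force': [2.437, 0.611, 1.46], 'moment': [0.084, -0.442, 0.088], 'opening': 0.17}
plane 80.22 1998
plane 108.15 2358
avg mom [ 0.071 -0.5    0.087] F [2.41 0.74 1.81] t 22.3 tau6 0.09476273786276579
```

Emit:
play_rows(targets=[{"linear": [0, 0, 0.1], "turn": 0.04}, {"linear": [0, 0, 0.3], "turn": 0.08}, {"linear": [0, 0, 0.3], "turn": 0.08}])

```text
t: 22.68
eef_pos: [592.6, -110.2, 162.1]
tcp_rot: [3.141, 0.001, 2.268]
ft_force: [3.5, 1.7, 3.8]
opening: 0.168
```

```bash
python3 -c "
from h import *
chk('w20');mom(4)"
```

```text
{'t': 22.675, 'joints': [-0.294, 0.613, 1.74, 0.0, 0.788, -0.991], 'eef_pos': [592.57, -110.218, 162.106], 'tcp_rot': [3.141, 0.001, 2.268], 'ft_force': [3.517, 1.699, 3.836], 'moment': [0.169, -0.6, 0.223], 'opening': 0.168}
plane 80.07 1989
plane 107.96 2367
avg mom [ 0.241 -0.747  0.25 ] F [3.74 1.1  3.72] t 22.925 tau6 0.22842914331704378
```

Torque jumped from 0.087 to 0.25 Nm over the last 0.08 rad, the steep rise expected once the pad bottoms, so I stop here and release.

Emit:
play_rows(hand=45, targets=[{"linear": [0, 0, 0], "turn": 0}, {"linear": [0, 0, 0], "turn": 0}, {"linear": [0, 0, 0], "turn": 0}, {"linear": [0, 0, 0], "turn": 0}, {"linear": [0, 0, -15], "turn": 0}, {"linear": [0, 0, -50], "turn": 0}, {"linear": [0, 0, -100], "turn": 0}, {"linear": [0, 0, -115], "turn": 0}, {"linear": [0, 0, -115], "turn": 0}, {"linear": [0, 0, -115], "turn": 0}])

```text
t: 24.18
eef_pos: [591.9, -110.2, 275.8]
tcp_rot: [-3.141, -0.002, 2.267]
ft_force: [-0.4, 0.3, -1.0]
opening: 0.47
```

```bash
python3 -c "
from h import *
chk('w21')
D=load('w21');P=pts(D,D['d']);z=P[:,:,2]
m=(z>103)&(z<114)&(abs(P[:,:,0]-593)<36)&(abs(P[:,:,1]+112)<36)
q=P[m][:,:2].astype(np.float32); print(cv2.minAreaRect(q),np.median(z[m]))
"
```

```text
{'t': 24.175, 'joints': [-0.294, 0.475, 1.636, 0.0, 1.032, -0.99], 'eef_pos': [591.881, -110.151, 275.779], 'tcp_rot': [-3.141, -0.002, 2.267], 'ft_force': [-0.406, 0.293, -1.03], 'moment': [-0.016, 0.003, 0.026], 'opening': 0.47}
plane 80.14 1580
plane 108.05 1107
((591.7892456054688, -109.707763671875), (14.069759368896484, 55.81599426269531), 47.12858200073242) 107.99063623635473
```

View pics/w21.png

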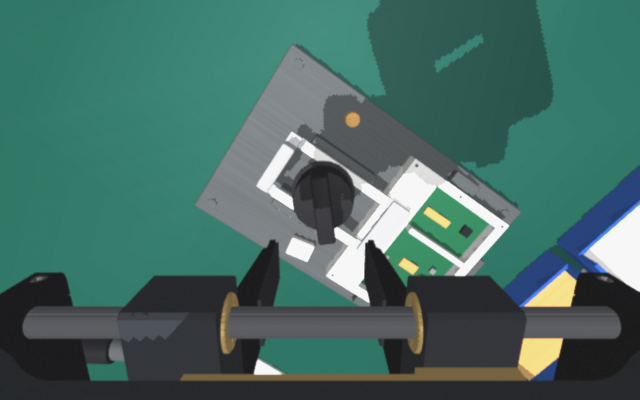

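The view shows the knob released at (322,200), the strap nose still on the housing edge, and the standoff (352,119) and shield (300,248) undisturbed. I check the rail height before and after.

Run:
```python
from h import *
j=np.array([np.cos(.09),np.sin(.09)]);n=np.array([-j[1],j[0]])
for f in ('wrist1','wrist3','wrist4','w21'):
    D=load(f);P=pts(D,D['d']);im=D['im'].astype(int)
    d=P[:,:,:2]-np.array([592,-110.2]); a=d@j;b=d@n
    for lo,hi,sg in ((-50,-30,1),(-50,-30,-1),(30,42,1),(30,42,-1)):
        m=(a>lo)&(a<hi)&(sg*b>12)&(sg*b<30)&(P[:,:,2]>30)&(P[:,:,2]<60)
        z=P[:,:,2][m]
        h,e=np.histogram(z,np.arange(30,60,.5)); 
        print(f,lo,sg,len(z),[(float(x),int(y)) for x,y in zip(e,h) if y>max(4,.08*len(z))])
```

```text
wrist1 -50 1 183 [(45.5, 28), (46.0, 42), (46.5, 38), (47.0, 28)]
wrist1 -50 -1 177 [(45.5, 22), (46.0, 34), (46.5, 40), (47.0, 31)]
wrist1 30 1 6 []
wrist1 30 -1 7 []
wrist3 -50 1 177 [(44.5, 23), (45.0, 20), (45.5, 18), (46.0, 26), (46.5, 18), (47.0, 20)]
wrist3 -50 -1 158 [(44.5, 17), (45.0, 17), (45.5, 15), (46.0, 22), (46.5, 22), (47.0, 14)]
wrist3 30 1 0 []
wrist3 30 -1 0 []
wrist4 -50 1 223 [(44.5, 18), (45.0, 27), (45.5, 28), (46.0, 33), (46.5, 25)]
wrist4 -50 -1 165 [(45.5, 20), (46.0, 21), (46.5, 23)]
wrist4 30 1 108 [(45.5, 13), (46.0, 17), (46.5, 31), (47.0, 17), (47.5, 11)]
wrist4 30 -1 2 []
w21 -50 1 228 [(43.5, 33), (44.0, 42), (44.5, 26), (45.0, 30)]
w21 -50 -1 155 [(39.5, 13), (43.5, 19), (44.0, 18), (44.5, 28)]
w21 30 1 104 [(43.0, 10), (43.5, 19), (44.0, 31), (44.5, 23), (45.0, 11)]
w21 30 -1 96 [(43.5, 16), (44.0, 23), (44.5, 24), (45.0, 10)]
```

The rails dropped about 2 mm (46.4→44.3) and the knob underside is at 44.0, so the pad is bottomed. I move the arm away and do a last overall check.

Emit:
play_rows(targets=[{"linear": [0, 0, -60], "turn": 0}, {"linear": [100, 110, -100], "turn": 0}, {"linear": [200, 220, -100], "turn": 0}, {"linear": [220, 260, -100], "turn": 0}, {"linear": [220, 260, -100], "turn": 0}, {"linear": [220, 260, -100], "turn": 0}, {"linear": [220, 260, -100], "turn": 0}, {"linear": [220, 260, -100], "turn": 0}, {"linear": [220, 260, -100], "turn": 0}, {"linear": [220, 260, -100], "turn": 0}])

```text
t: 25.48
eef_pos: [650.8, 224.0, 376.7]
tcp_rot: [-3.141, -0.0, 2.265]
ft_force: [-0.4, -0.8, -0.2]
opening: 0.476
```

Run:
```python
from h import *
print(env.state()['eef_pos'],env.state()['t'])
p,im,d=snap('top','top9')
a=load('top0')['im']
cv2.imwrite('pics/cmp.png',np.hstack([cv2.resize(x[85:220,290:410],None,fx=3.2,fy=3.2,interpolation=cv2.INTER_CUBIC) for x in (a,im)])[:,:,::-1])
```

```text
[650.83796214 223.99839406 376.65616077] 25.475
```

View pics/cmp.png

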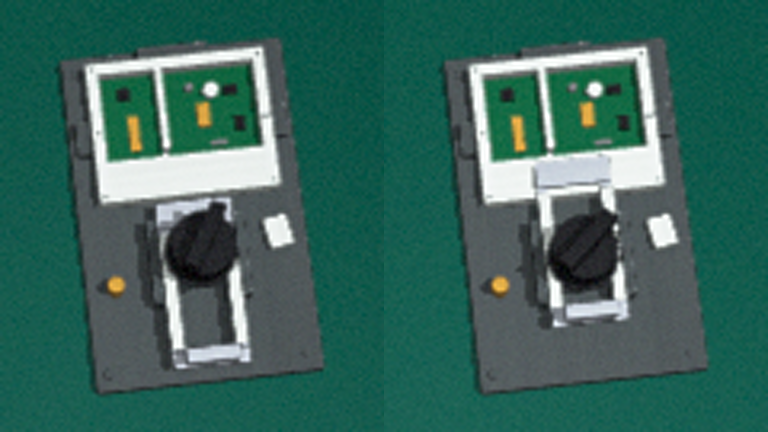

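The before/after picture shows the housing, standoff (right panel: 500,285) and shield (662,231) unmoved, the strap nose over the housing edge and the knob seated. I hand the job in.

```bash
python3 -c "
from cell import env
env.job_done()"
```

```text
the job is handed in; nothing more can be done
```

The housing is clamped, and I handed the job in at about 25.5 s of the 69 s allowed. I pushed the strap to its stop, backed the knob until it dropped into its thread, wound it forwards until the pad bottomed, and let go.

- **Strap:** it stopped firmly, with no real movement at 24 N. I measured about 35.5 mm of travel against the nominal 38 mm. I put the difference down to the strap not starting fully drawn back, but I could not confirm that. The last picture shows its nose over the housing edge.
- **Knob:** it dropped 7.5 mm after about 0.95 rad backwards, against 8 mm in the description.
- **Pad:** winding forwards about 1.4 rad, the torque rose steeply at the end, from 0.09 to 0.25 Nm. That is a little over the quoted 0.1–0.2 Nm. I stopped there, but did not measure the force on the thread itself. The rails sit about 2 mm lower than at the start, and the knob did not move when released.
- **Other things:** the before/after top pictures show no movement of the housing, standoff or shield. I did not check the other bench items separately. The gripper ended clear of everything.

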